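# Lay out the joint's parts in order of use

### The job

Lay out the parts for the next pipe joint in the black four-bay tray, one to a bay, in the order they are used: begin with the bay that has the hanging tab and go round clockwise as seen from above. The order is the spool of sealing tape, the green-lidded tin of jointing paste, the small service tap, the square-headed plug; each rests on the floor near the middle of its bay, the same way up as it stands now. Leave the larger hexagon-headed plug, the wide shallow tin and the big ball valve where they are.

Things in the scene. Friction and masses are not known exactly. Their poses are not given: they have to be found in the camera images.
- tray: Black tray with grey walls, fixed, 149 mm along its x, 183 along y; walls 3 mm thick, tops 10 mm above the counter, floor 3 mm. Two by two bays, each 70 (x) by 87 mm (y) inside. A tab with a square hole sticks out 25 mm towards +x from the first bay. Origin: middle of the underside, z up. Bay middles (x, y), mm: first (36.5, -45), second (-36.5, -45), third (-36.5, 45), fourth (36.5, 45).
- spool: Spool of white thread-seal tape with yellow flanges, lying flat: 53 mm across, 16 mm high, hole in the middle. Grip it across its two round flanges (at heights 0-4 and 12-16 mm), any yaw. Origin: centre of the underside, z up along its axis. About 30 g.
- tin: Round tin of jointing paste, white with a green slip lid: 62 mm across, 34 mm high (lid from 21 mm up), smooth all round; grip at any yaw. Origin: centre of the underside, z up. About 110 g.
- tap: Small service tap, brass-coloured, lying on its side: 44 mm along its level y axis, 21 to 24 mm thick, 33 with its little grey T lever. It rests on a flat of its nut, so the lever (on its z side) points up but leans about 0.53 rad. Origin: on its surface opposite the lever, 12 mm from its middle, which lies at z = +12 mm. Grip it level across y at the middle. About 75 g.
- plug: Small brass-coloured pipe plug standing on its thread, square head up: 25 mm high; thread 24 mm in diameter up to 12 mm, round flange 27 mm across at heights 12-16 mm (grip it there, any yaw), square head 12 mm wide above. Origin: centre of the underside, z up. About 40 g.
- hex_plug: Larger brass-coloured plug standing on its thread, with a hexagon head 26 mm across flats and a 43 mm flange, 30 mm high. Not wanted, leave it. Origin: centre of the underside, z up.
- flat_tin: Wide shallow tin with a dark steel lid, 72 mm across, 19 mm high. Not wanted, leave it. Origin: centre of the underside, z up.
- valve: Big brass-coloured ball valve with a red lever, 133 mm along its y, 44 wide, 70 high, standing fixed behind the other things. Not wanted, leave it. Origin: under its middle, z up.
Mind the look-alikes: they are no part of the job. Leave any blue or turquoise look-alike of the tap alone.

How it is judged:
At the end, for the whole second after the job is handed in: Spool, paste tin, tap, square-headed plug at rest on the floors of bays 1 to 4 (clockwise from the tab), origins within 16 mm (tap 20) of the bay's middle along x, 24 along y; spool, tin, plug tilted under 0.3 rad, tap under 0.8; hexagon plug, shallow tin, valve within 15 mm of their starts (x of spool in the frame of tray between 0.0205 and 0.0525 m and y of spool in the frame of tray between -0.069 and -0.021 m and z of each of spool, tin, tap, plug in the frame of tray below 0.009 m and linear speed of each of spool, tin, tap, plug below 0.02 m/s and angle between each of spool, tin, plug's own z axis and vertical below 0.3 rad and x of tin in the frame of tray between -0.0525 and -0.0205 m and y of tin in the frame of tray between -0.069 and -0.021 m and x of tap in the frame of tray between -0.0565 and -0.0165 m and y of tap in the frame of tray between 0.021 and 0.069 m and angle between tap's own z axis and vertical below 0.8 rad and x of plug in the frame of tray between 0.0205 and 0.0525 m and y of plug in the frame of tray between 0.021 and 0.069 m and distance of each of hex_plug, flat_tin, valve from where it was at the start of the episode below 0.015 m); the robot touches nothing.
It fails at once if the hexagon plug, the shallow tin or the valve is shifted by more than 30 mm (distance of any of hex_plug, flat_tin, valve from where it was at the start of the episode above 0.03 m).
It also fails if it takes over 106 s, if anything falls off the work surface, if the arm or the gripper's body presses on something with over 40 N, if the wrist force passes 120 N, or if a joint passes its speed limit or range.

### The arm

A 6-joint arm with a two-finger parallel gripper is mounted at the origin on the work surface; the furniture and walls round the work are solid. World frame = base frame: x ahead of the robot, y to its left, z up, the work surface at z = 0. Lengths are in m, angles in rad, forces in N, time in s.
With the tool pointing down it reaches from about 0.35 to 0.775 m from the base axis. Payload 5.5 kg.
Tool frame: the origin (TCP) lies between the finger pads; the fingertips stand 19 mm ahead of it and the grasp point (between the pads) is the TCP; z points along the fingers, y is the direction in which the jaws open and shut (so a half turn about z gives the same grasp; the last joint's range is limited). The gripper opens to 85 mm and grips with 20 to 120 N. Pads are 22 mm wide; open, the fingers measure 114 mm over their backs; the gripper's body (76 mm by 85 mm) begins 54 mm behind the grasp point. The pads swing forward as they close: fully open they stand 13 mm farther back than shut.
Start: joints at [-1.335, 0.313, 0.046, 1.304, 0, 1.431], TCP at [0.211, -0.535, 0.25] pointing down, gripper open.
Joint ranges: [-2.76, 2.76], [-0.86, 1.69], [-1.03, 1.26], [-2.2, 2.34], [-1.47, 1.5], [-3.14, 3.14]. Speed limits (rad/s): [2.57, 2.57, 3.14, 3.14, 3.14, 3.14].

### API

Orientations are given as a unit quaternion [w, x, y, z].
In Python, from workcell import get_state, cams, workorder gives the robot as it stands.
- The arm moves only by the tool play_rows, never from a script. Its argument "series" is text: rows parted by semicolons, each of 7 numbers parted by spaces: the opening in per cent of the stroke, from 0 (shut) to 100 (fully open), then the shift along the tool's x, y, z in cm, then the turn, a rotation vector about the tool's x, y, z in degrees. A call has 1 to 12 rows; each row shifts and turns the commanded pose from where the row before left it, along the tool's axes as they then stand; what a row does not reach is not made up. A row lasts 1/8 s, in which the tool goes at most 62.5 mm and 10.7 degrees, less where a joint would pass 70% of its speed; a pose out of reach is approached as far as the arm can. A call with a gripper value outside its range is refused whole. The fingers move at their own pace and stop on an object; "newtons" is the grip in N (left out, the last holds). Time passes only in rows, so rows that do not move let the fingers close. It gives the time, the measured TCP pose, the force and the opening at its end, in the units of the state.
- get_state(): the state, without advancing time (a new reading comes with each control period).
- cams.read_camera(name): name is "scene" or "top" or "wrist"; returns the picture (420x560x3 uint8, red, green, blue); there is no depth.
- cams.get_calibration(name): a dict with "fx", "fy", "cx", "cy" (pixels), "rvec" (rotation vector, rad) and "tvec" (3), from world to camera coordinates, as OpenCV has them. Camera axes: x right, y down, z forward; pixel columns grow to the right and rows downward; lengths in m; the calibration is good to about 2 mm. A picture is of the moment at which its call begins: read the wrist's pose just before it. get_calibration takes no time and is no camera call; for the wrist camera it gives the pose at the moment of the call.
- workorder.hand_in(): hands the job in, once; it reports no verdict.
The state is a dict: "clock": time; "joint_pos": joint angles; "qvel": joint speeds; "tau": joint torques, N m; "tcp_pos": TCP position; "orientation": TCP orientation; "wrist_force": force on the tool from outside, world axes, zero at the start; "ft_torque": the same for the moment, N m; "finger_gap": finger opening in m.
Only numpy, scipy, OpenCV 4.12 (cv2) and the standard library are available. Lean on these libraries where they do the work, as an engineer would, in place of code of your own. Each camera call takes 0.05 s, during which the arm holds its last target.

## Working session

There is one attempt and no reset: what is moved stays moved. The work goes in short steps, Python scripts to look and compute and a tool call to move; the robot and the scene stay as the last step left them, time stands still between calls to the robot, and variables do not carry over. Pictures are saved under pics/ and viewed, and the job is handed in when it is done.

Besides the shell and the picture viewer there is one more tool, called as a command line: name --argument value ..., lists and objects as JSON in quotes. play_rows: Moves the arm, as the interface text tells. Its arguments: {"type":"object","properties":{"series":{"type":"string"},"newtons":{"type":"number"}},"required":["series"]}

```bash
mkdir -p pics; ls; python3 - <<'E'
from workcell import get_state, cams
import cv2
for n in ["scene","top"]:
    im=cams.read_camera(n); cv2.imwrite(f"pics/{n}0.png",im[:,:,::-1])
    print(n,cams.get_calibration(n))
print(get_state())
E
```

```text
pics
scene {'fx': 436.7960444308514, 'fy': 436.7960444308514, 'cx': 278.9217392609008, 'cy': 208.78818594656315, 'rvec': array([ 1.9206307 ,  1.02245737, -0.54753066]), 'tvec': array([-0.24600346, -0.2605553 ,  1.50987738])}
top {'fx': 432.90366403000934, 'fy': 432.90366403000934, 'cx': 277.7226082956483, 'cy': 203.85419151633002, 'rvec': array([ 2.10678175, -2.1662158 ,  0.16007279]), 'tvec': array([-0.10154697,  0.59562319,  1.01345387])}
{'clock': 0.1, 'joint_pos': array([-1.33460624e+00,  3.13915574e-01,  4.51141216e-02,  1.30362243e+00,
        1.39035995e-05,  1.43120340e+00]), 'qvel': array([-0.00164532, -0.00213241,  0.00343321, -0.00177165,  0.00092316,
       -0.00118826]), 'tau': array([ 9.60505640e-04, -4.81725562e+01,  2.99244279e+01,  1.27713993e-02,
       -2.65545868e-04, -4.62380427e-06]), 'tcp_pos': array([ 0.21092411, -0.53446203,  0.24951237]), 'orientation': array([-8.13161847e-04,  9.82399936e-01,  1.86787859e-01, -3.23452170e-05]), 'wrist_force': array([ 0.15551461,  0.52734097, -0.62612577]), 'ft_torque': array([-0.03213488, -0.00908407, -0.00689082]), 'finger_gap': 0.08523665729945284}
```

View pics/scene0.png

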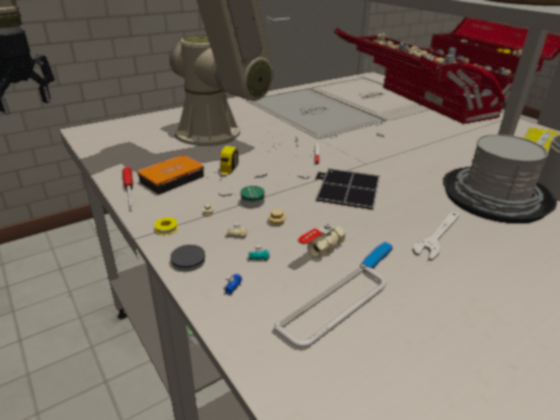

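View pics/top0.png

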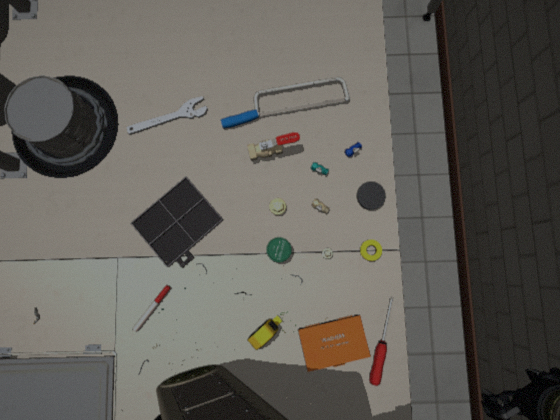

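The top view shows these parts:
- spool (371,250)
- green tin (279,250)
- brass tap (320,206), with look-alikes in teal (319,169) and blue (353,150)
- small plug (328,254), with the hex plug at (278,207)
- flat tin (371,195)
- valve (270,148)
- tray around (178,222), with its tab at (185,257)

I'll enlarge to confirm.

```bash
python3 - <<'E'
import cv2
im=cv2.imread("pics/top0.png")
c=im[180:270,255:400]; cv2.imwrite("pics/c1.png",cv2.resize(c,None,fx=5.5,fy=5.5,interpolation=cv2.INTER_CUBIC))
c=im[170:275,120:235]; cv2.imwrite("pics/c2.png",cv2.resize(c,None,fx=5.5,fy=5.5,interpolation=cv2.INTER_CUBIC))
im=cv2.imread("pics/scene0.png")
c=im[170:280,145:295]; cv2.imwrite("pics/c3.png",cv2.resize(c,None,fx=5,fy=5,interpolation=cv2.INTER_CUBIC))
E
```

```text
(no output)
```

View pics/c1.png

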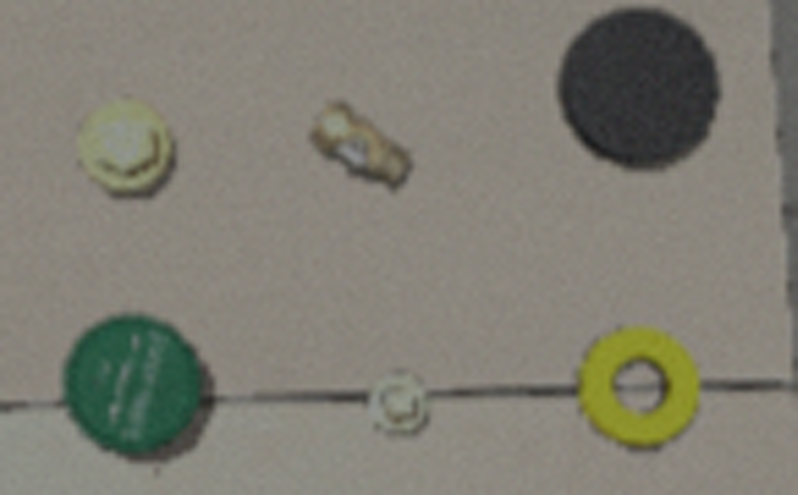

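View pics/c2.png

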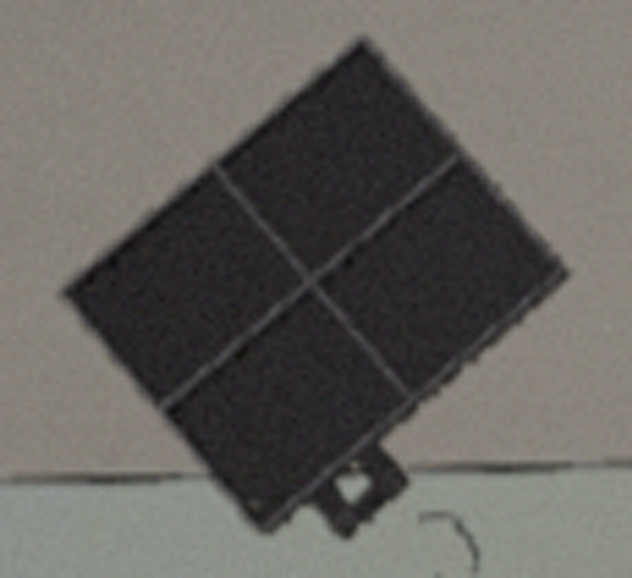

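View pics/c3.png

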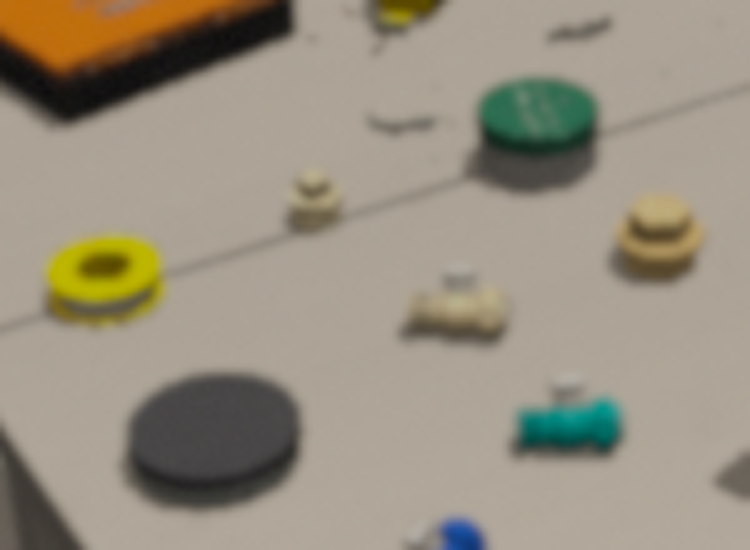

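```bash
cat > h.py <<'E'
import numpy as np, cv2
from workcell import get_state, cams
from scipy.spatial.transform import Rotation as R
def ray(cal,uv,z):
    Rm=cv2.Rodrigues(np.array(cal['rvec']))[0]; t=np.array(cal['tvec'])
    c=-Rm.T@t; d=Rm.T@np.array([(uv[0]-cal['cx'])/cal['fx'],(uv[1]-cal['cy'])/cal['fy'],1])
    return c+d*(z-c[2])/d[2]
def proj(cal,p):
    K=np.array([[cal['fx'],0,cal['cx']],[0,cal['fy'],cal['cy']],[0,0,1]])
    return cv2.projectPoints(np.array(p,float).reshape(-1,3),cal['rvec'],cal['tvec'],K,None)[0].reshape(-1,2)
E
python3 - <<'E'
from h import *
cal=cams.get_calibration('top')
f=lambda p,o:((p[0]+.5)/5.5-.5+o[0],(p[1]+.5)/5.5-.5+o[1])
P=np.array([ray(cal,f(p,(120,170)),.010)[:2] for p in [(263,532),(65,291),(365,38),(567,271)]])
L=np.array([(74.5,-91.5),(-74.5,-91.5),(-74.5,91.5),(74.5,91.5)])/1000
Pc=P-P.mean(0); H=L.T@Pc; a=np.arctan2(H[0,1]-H[1,0],H[0,0]+H[1,1])
Rm=np.array([[np.cos(a),-np.sin(a)],[np.sin(a),np.cos(a)]])
print('tray',P.mean(0),a,'res',np.abs(L@Rm.T-Pc).max(),'center cross',ray(cal,f((312,282),(120,170)),.01))
for n,b in zip('1234',[(36.5,-45),(-36.5,-45),(-36.5,45),(36.5,45)]): print(n,P.mean(0)+Rm@np.array(b)/1000)
o=(255,180)
for n,p,z in [('spool',(640,386),.016),('tin',(134,384),.034),('plugflange',(398,403),.016),('plughead',(399,400),.025),('tap',(360,145),.012),('tapA',(332,115),.012),('tapB',(398,170),.012),('hex',(125,143),.03),('flat',(639,88),.019)]:
    print(n,ray(cal,f(p,o),z))
cs=cams.get_calibration('scene')
g=lambda p:((p[0]+.5)/5-.5+145,(p[1]+.5)/5-.5+170)
for n,p,z in [('spool',(105,267),.016),('tin',(538,117),.034),('plughead',(314,182),.025),('tap',(462,308),.012)]: print('scene',n,ray(cs,g(p),z))
print(R.from_quat(np.roll(get_state()['orientation'],-1)).as_matrix().round(3))
cw=cams.get_calibration('wrist');print(cw)
E
```

```text
tray [0.56258077 0.13741946] -2.4476712708917674 res 0.002959306360402647 center cross [0.56216905 0.13896405 0.01      ]
1 [0.50574156 0.14866912]
2 [0.56185987 0.19535676]
3 [0.61941997 0.1261698 ]
4 [0.56330166 0.07948217]
spool [ 0.47588162 -0.34521466  0.016     ]
tin [ 0.48211461 -0.11797007  0.034     ]
plugflange [ 0.471276   -0.23624738  0.016     ]
plughead [ 0.4722249  -0.23580713  0.025     ]
tap [ 0.5895591  -0.22452894  0.012     ]
tapA [ 0.6038683 -0.2122612  0.012    ]
tapB [ 0.57748987 -0.24142134  0.012     ]
hex [ 0.59079152 -0.11687204  0.03      ]
flat [ 0.61121268 -0.35235531  0.019     ]
scene spool [ 0.47200947 -0.34273577  0.016     ]
scene tin [ 0.48805432 -0.11879394  0.034     ]
scene plughead [ 0.47004184 -0.23462601  0.025     ]
scene tap [ 0.58514174 -0.21903816  0.012     ]
[[ 0.93   0.367 -0.   ]
 [ 0.367 -0.93   0.002]
 [ 0.    -0.002 -1.   ]]
{'fx': 321.8424672192406, 'fy': 321.8424672192406, 'cx': 277.4506054708138, 'cy': 207.78715619000388, 'rvec': array([-2.40307373,  1.63494079,  0.22821737]), 'tvec': array([-0.57509684, -0.03497186,  0.37849524])}
```

play_rows --series "100 0 0 0 0 0 -9.15; 100 0 0 0 0 0 -9.15; 75 4.05 0.3 1.6 0 0 0; 75 4.05 0.3 1.6 0 0 0; 75 4.05 0.3 1.6 0 0 0; 75 4.05 0.3 1.6 0 0 0; 75 4.05 0.3 1.6 0 0 0; 75 4.05 0.3 1.6 0 0 0; 75 4.05 0.3 1.6 0 0 0; 75 4.05 0.3 1.6 0 0 0; 75 0 0 0 0 0 0" --newtons 30

```text
clock: 1.48
tcp_pos: [0.4761, -0.3431, 0.1203]
orientation: [-0.002, 0.939, 0.343, -0.001]
wrist_force: [0.0, 0.3, -1.3]
finger_gap: 0.0637
```

```bash
cat >> h.py <<'E'
def Rt(): return R.from_quat(np.roll(get_state()['orientation'],-1)).as_matrix()
def go(x,y,z,s=None):
    s=s or get_state(); M=R.from_quat(np.roll(s['orientation'],-1)).as_matrix()
    print('tcp',s['tcp_pos'].round(4),'gap',round(s['finger_gap'],4),'t',s['clock'],'yawY deg',round(np.degrees(np.arctan2(M[1,1],M[0,1])),2),'-> tool cm',((np.array([x,y,z])-s['tcp_pos'])@M*100).round(2))
E
python3 - <<'E'
from h import *
go(.4755,-.345,.12)
print(get_state()['joint_pos'].round(2))
for n in ['wrist','scene']:
    c=cams.get_calibration(n); im=cams.read_camera(n); cv2.imwrite(f'pics/{n}1.png',im[:,:,::-1])
    print(proj(c,[(.4755,-.345,.016),(.4722,-.2358,.025),(.482,-.118,.034),(.5896,-.2245,.012),(.4755,-.345,.12),(.4755,-.345,.101)]).round(0).tolist())
E
```

```text
tcp [ 0.4761 -0.3431  0.1203] gap 0.0637 t 1.475 yawY deg -49.93 -> tool cm [-0.17  0.11  0.03]
[-0.76  0.41 -0.15  1.02  0.    1.68]
[[278.0, 216.0], [148.0, 121.0], [-24.0, -33.0], [248.0, -43.0], [278.0, 287.0], [278.0, 268.0]]
[[165.0, 224.0], [207.0, 207.0], [251.0, 192.0], [236.0, 233.0], [160.0, 184.0], [161.0, 192.0]]
```

```bash
python3 - <<'E'
import cv2
im=cv2.imread("pics/scene1.png")[110:260,90:290]; cv2.imwrite("pics/c4.png",cv2.resize(im,None,fx=4,fy=4,interpolation=cv2.INTER_CUBIC))
E
```

```text
(no output)
```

View pics/wrist1.png

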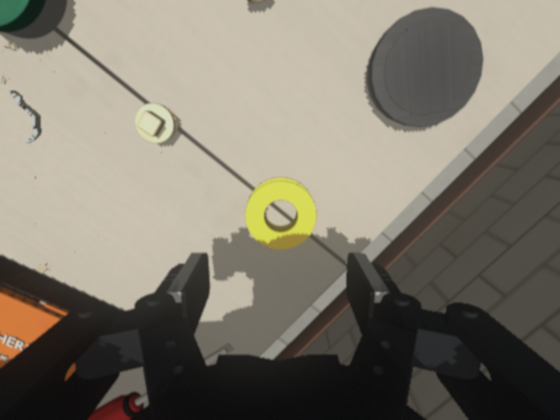

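View pics/c4.png

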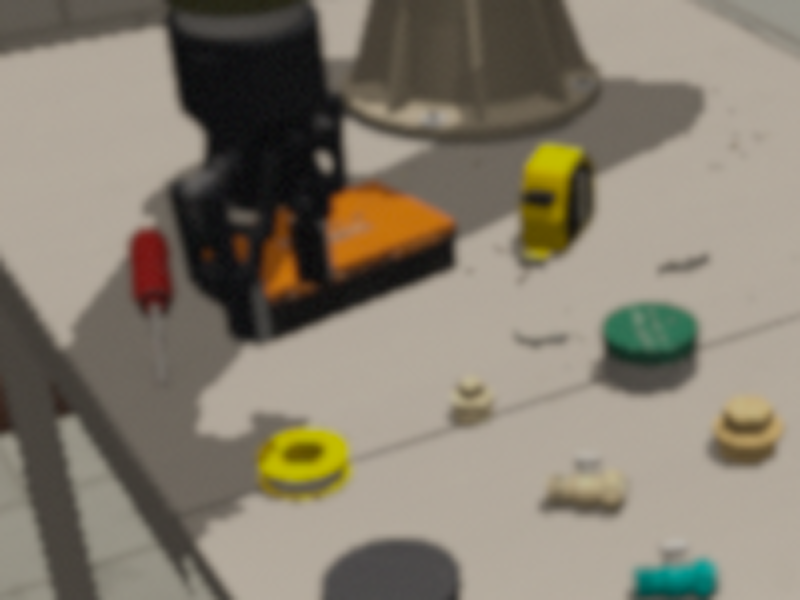

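```bash
python3 - <<'E'
from h import *
c=cams.get_calibration('wrist');s=get_state();M=Rt()
for x in (-.011,.011):
  for t in (.006,.010,.014,.019):
    print(x,t,proj(c,[s['tcp_pos']+M@np.array([x,y*.032,t]) for y in(-1,1)]).round(0).tolist())
print('spool wrist',ray(c,(281,214),.016),'plug',ray(c,(150,123),.025), ray(c,(155,123),.016),'tcp depth',(cv2.Rodrigues(c['rvec'])[0]@s['tcp_pos']+c['tvec']))
E
python3 - <<'E'
import cv2
im=cv2.imread("pics/wrist1.png")[220:330,130:430]; cv2.imwrite("pics/c5.png",cv2.resize(im,None,fx=2.6,fy=2.6,interpolation=cv2.INTER_CUBIC))
E
```

```text
-0.011 0.006 [[205.0, 299.0], [346.0, 299.0]]
-0.011 0.01 [[207.0, 295.0], [344.0, 295.0]]
-0.011 0.014 [[209.0, 290.0], [343.0, 290.0]]
-0.011 0.019 [[211.0, 285.0], [341.0, 285.0]]
0.011 0.006 [[202.0, 255.0], [349.0, 255.0]]
0.011 0.01 [[204.0, 251.0], [347.0, 251.0]]
0.011 0.014 [[206.0, 248.0], [345.0, 247.0]]
0.011 0.019 [[208.0, 243.0], [343.0, 243.0]]
spool wrist [ 0.47662011 -0.34847587  0.016     ] plug [ 0.47121354 -0.23969495  0.025     ] [ 0.47108058 -0.23979195  0.016     ] tcp depth [-0.00084851  0.03263817  0.13733562]
```

View pics/c5.png

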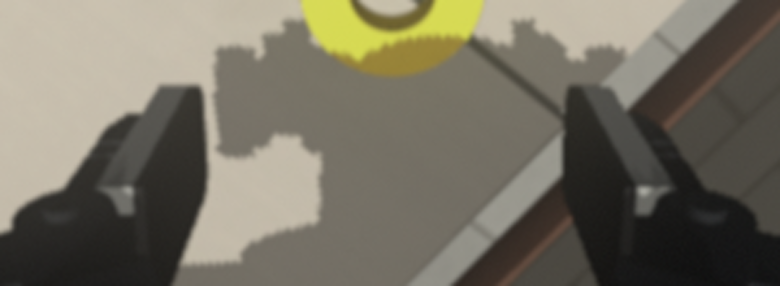

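play_rows --series "95 -0.2 0.25 3 0 0 0; 95 0 0 3 0 0 0; 95 0 0 2.5 0 0 0; 95 0 0 1.53 0 0 0; 95 0 0 0 0 0 0; 40 0 0 0 0 0 0; 40 0 0 0 0 0 0; 40 0 0 0 0 0 0; 40 0 0 0 0 0 0; 40 0 0 0 0 0 0" --newtons 30

```text
clock: 2.82
tcp_pos: [0.4759, -0.3498, 0.0239]
orientation: [0.001, 0.94, 0.341, 0.0]
wrist_force: [-1.4, 0.5, 4.8]
finger_gap: 0.0477
```

```bash
python3 - <<'E'
from h import *
go(.5057,.1487,.09)
c=cams.get_calibration('wrist'); im=cams.read_camera('wrist'); cv2.imwrite(f'pics/wrist2.png',im[:,:,::-1])
E
```

```text
tcp [ 0.4759 -0.3498  0.0239] gap 0.0477 t 2.825 yawY deg -50.16 -> tool cm [ 34.22 -36.35  -6.72]
```

View pics/wrist2.png

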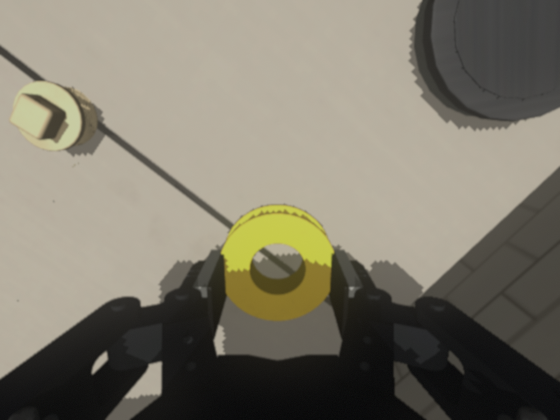

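```bash
python3 - <<'E'
from h import *
c=cams.get_calibration('wrist');s=get_state();M=Rt()
print(s['tcp_pos'],s['finger_gap'],s['wrist_force'],s['qvel'].round(3))
for p in [(278,265),(224,262),(333,262)]: 
  q=ray(c,p,.016); print(q,((q-s['tcp_pos'])@M).round(4))
im=cv2.imread('pics/wrist2.png')[190:330,190:370]; cv2.imwrite('pics/c6.png',cv2.resize(im,None,fx=4.2,fy=4.2,interpolation=cv2.INTER_CUBIC))
im=cams.read_camera('scene')[190:260,120:240,::-1]; cv2.imwrite('pics/c7.png',cv2.resize(im,None,fx=6,fy=6,interpolation=cv2.INTER_CUBIC))
E
```

```text
[ 0.47597086 -0.34980372  0.02392818] 0.04760503546431038 [-1.20988879  0.09176215  5.80143199] [-0.001 -0.001  0.001  0.002 -0.    -0.001]
[ 0.4806464  -0.34734719  0.016     ] [0.0052 0.0011 0.0079]
[ 0.46641685 -0.32795511  0.016     ] [ 0.0067 -0.0229  0.0079]
[ 0.49742074 -0.36523223  0.016     ] [0.0066 0.0256 0.008 ]
```

View pics/c6.png

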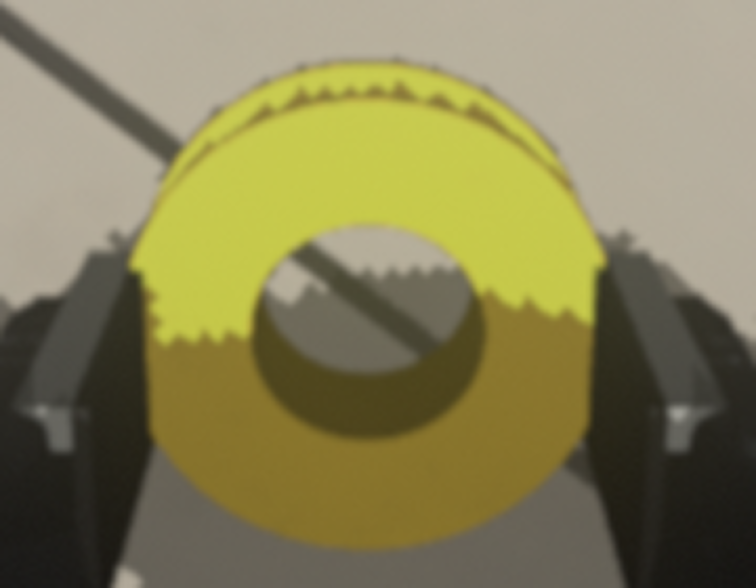

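View pics/c7.png

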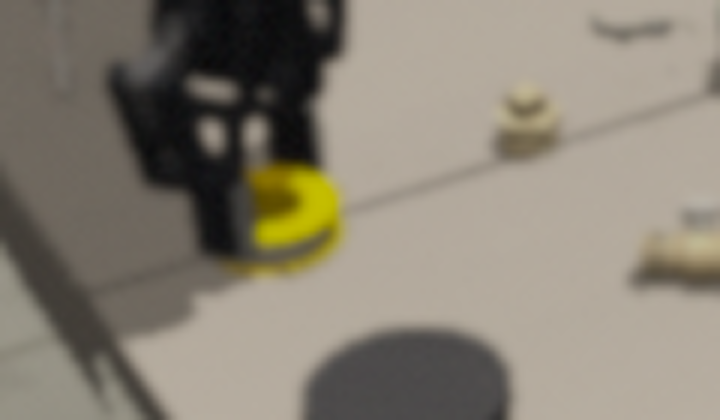

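play_rows --series "40 0 0 -2 0 0 0; 40 0 0 -4 0 0 0; 40 0 0 -2 0 0 0; 40 0 0 0 0 0 0; 40 0 0 0 0 0 0"

```text
clock: 3.55
tcp_pos: [0.475, -0.3487, 0.1015]
orientation: [-0.0, 0.94, 0.341, -0.0]
wrist_force: [0.6, 0.2, -1.1]
finger_gap: 0.0474
```

```bash
python3 - <<'E'
from h import *
go(.5057,.1487,.09)
im=cams.read_camera('wrist'); cv2.imwrite(f'pics/wrist3.png',im[190:330,190:370,::-1])
E
```

```text
tcp [ 0.475  -0.3487  0.1015] gap 0.0474 t 3.55 yawY deg -50.16 -> tool cm [ 34.22 -36.23   1.16]
```

View pics/wrist3.png

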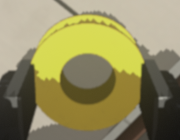

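play_rows --series "40 1.7 -1.8 0 0 0 0; 40 3.36 -3.61 0 0 0 0; 40 3.36 -3.61 0 0 0 0; 40 3.36 -3.61 0 0 0 0; 40 3.36 -3.61 0 0 0 0; 40 3.36 -3.61 0 0 0 0; 40 3.36 -3.61 0 0 0 0; 40 3.36 -3.61 0 0 0 0; 40 3.36 -3.61 0 0 0 0; 40 3.36 -3.61 0 0 0 0; 40 1.7 -1.8 0 0 0 0; 40 0 0 0 0 0 0"

```text
clock: 5.1
tcp_pos: [0.5008, 0.1459, 0.1011]
orientation: [-0.0, 0.939, 0.343, -0.001]
wrist_force: [0.3, -0.7, -0.1]
finger_gap: 0.0475
```

```bash
python3 - <<'E'
from h import *
go(.502,.1455,.028)
print(get_state()['joint_pos'].round(2))
c=cams.get_calibration('wrist')
im=cams.read_camera('wrist'); cv2.imwrite(f'pics/wrist4.png',im[:,:,::-1])
L=np.array([(74.5,-91.5),(-74.5,-91.5),(-74.5,91.5),(74.5,91.5),(0,0),(36.5,-45),(0,-90),(73,0)])/1000
a=-2.4477;Rm=np.array([[np.cos(a),-np.sin(a)],[np.sin(a),np.cos(a)]])
W=L@Rm.T+[.5626,.1374]
print(proj(c,np.c_[W,np.full(8,.01)]).round(0).tolist())
E
```

```text
tcp [0.5008 0.1459 0.1011] gap 0.0475 t 5.1 yawY deg -49.93 -> tool cm [0.08 0.12 7.31]
[ 0.13  0.31 -0.34  0.92  0.    2.57]
[[214.0, 261.0], [201.0, 33.0], [506.0, 35.0], [465.0, 262.0], [346.0, 159.0], [278.0, 211.0], [210.0, 158.0], [340.0, 260.0]]
```

View pics/wrist4.png

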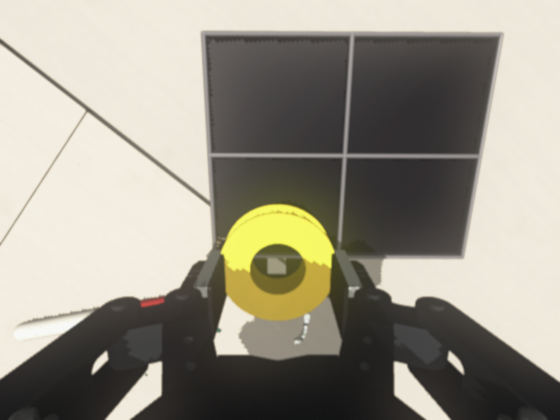

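play_rows --series "40 0.2 0.1 3 0 0 0; 40 0 0 2.5 0 0 0; 40 0 0 1.3 0 0 0; 40 0 0 0.5 0 0 0; 40 0 0 0 0 0 0; 40 0 0 0 0 0 0"

```text
clock: 5.9
tcp_pos: [0.5054, 0.1441, 0.0298]
orientation: [0.0, 0.94, 0.341, 0.001]
wrist_force: [0.8, 0.5, 0.2]
finger_gap: 0.0476
```

```bash
python3 - <<'E'
from h import *
go(.502,.1455,.028); print(get_state()['wrist_force'])
im=cams.read_camera('wrist'); cv2.imwrite(f'pics/wrist5.png',im[:,:,::-1])
E
```

```text
tcp [0.5054 0.1441 0.0298] gap 0.0476 t 5.9 yawY deg -50.18 -> tool cm [-0.17 -0.32  0.18]
[0.84968005 0.53260581 0.21900252]
```

View pics/wrist5.png

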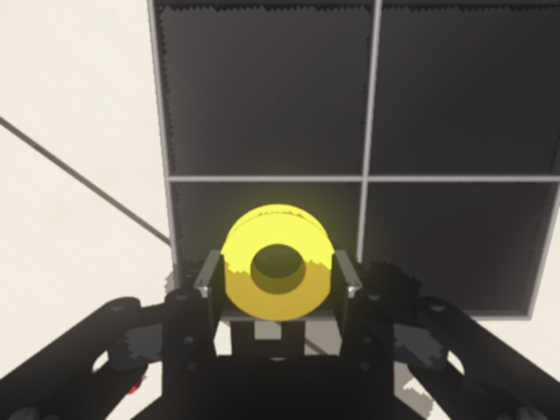

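play_rows --series "40 0 0 0.15 0 0 0; 45 0 0 0 0 0 0; 62 0 0 0 0 0 0; 63 0 0 0 0 0 0; 65 0 0 0 0 0 0; 65 0 0 -2 0 0 0; 65 0 0 -4 0 0 0; 80 0 0 -2 0 0 0; 80 0 0 0 0 0 0"

```text
clock: 7.08
tcp_pos: [0.5061, 0.1443, 0.1091]
orientation: [0.0, 0.94, 0.341, 0.002]
wrist_force: [0.7, 1.1, -0.8]
finger_gap: 0.0683
```

```bash
python3 - <<'E'
from h import *
go(.482,-.1185,.10)
c=cams.get_calibration('wrist')
im=cams.read_camera('wrist'); cv2.imwrite(f'pics/wrist6.png',im[:,:,::-1])
print(get_state()['joint_pos'].round(2))
L=np.array([(74.5,-91.5),(-74.5,-91.5),(-74.5,91.5),(74.5,91.5),(0,0),(36.5,-45),(0,-90),(73,0)])/1000
a=-2.4477;Rm=np.array([[np.cos(a),-np.sin(a)],[np.sin(a),np.cos(a)]])
W=L@Rm.T+[.5626,.1374]
print(proj(c,np.c_[W,np.full(8,.01)]).round(0).tolist())
E
```

```text
tcp [0.5061 0.1443 0.1091] gap 0.0683 t 7.075 yawY deg -50.17 -> tool cm [-18.69  18.64   0.89]
[ 0.13  0.31 -0.33  0.93 -0.    2.57]
[[209.0, 261.0], [196.0, 43.0], [487.0, 44.0], [452.0, 261.0], [336.0, 162.0], [271.0, 213.0], [206.0, 162.0], [331.0, 259.0]]
```

View pics/wrist6.png

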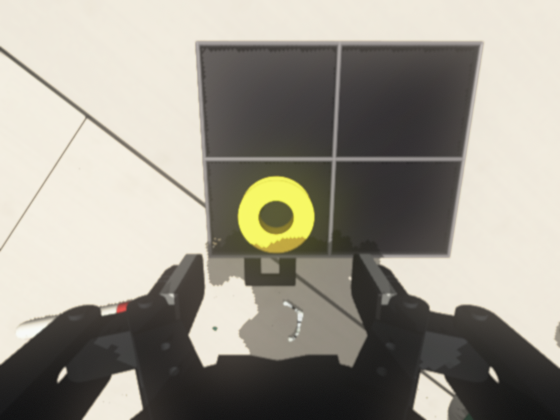

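play_rows --series "100 -1.6 1.6 0 0 0 0; 100 -3.1 3.1 0 0 0 0; 100 -3.1 3.1 0 0 0 0; 100 -3.1 3.1 0 0 0 0; 100 -3.1 3.1 0.3 0 0 0; 100 -3.1 3.1 0.3 0 0 0; 100 -1 1.3 0.3 0 0 0; 100 0 0 0 0 0 0; 100 0 0 0 0 0 0"

```text
clock: 8.25
tcp_pos: [0.4831, -0.1119, 0.098]
orientation: [-0.001, 0.94, 0.341, -0.0]
wrist_force: [-0.5, -0.1, -0.2]
finger_gap: 0.0857
```

```bash
python3 - <<'E'
from h import *
go(.484,-.1185,.03)
c=cams.get_calibration('wrist')
im=cams.read_camera('wrist'); cv2.imwrite(f'pics/wrist7.png',im[:,:,::-1])
print(proj(c,[(.484,-.1185,.034)]))
E
```

```text
tcp [ 0.4831 -0.1119  0.098 ] gap 0.0857 t 8.25 yawY deg -50.11 -> tool cm [-0.35  0.57  6.8 ]
[[285.16176559 237.82394307]]
```

View pics/wrist7.png

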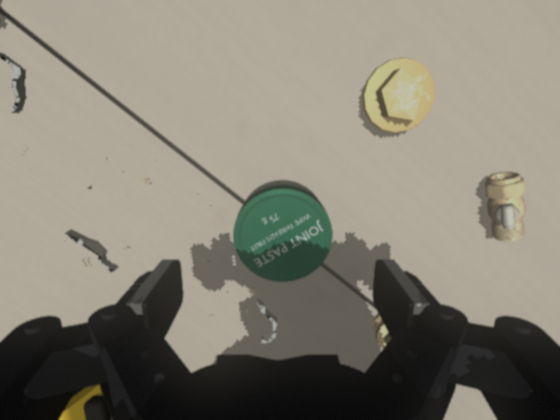

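play_rows --series "100 -0.15 0.45 3 0 0 0; 100 0 0 2.5 0 0 0; 100 0 0 1.4 0 0 0; 100 0 0 0.5 0 0 0; 100 0 0 0 0 0 0; 40 0 0 0 0 0 0; 40 0 0 0 0 0 0; 40 0 0 0 0 0 0; 40 0 0 0 0 0 0; 40 0 0 0 0 0 0" --newtons 40

```text
clock: 9.55
tcp_pos: [0.4858, -0.1177, 0.0256]
orientation: [0.0, 0.94, 0.341, 0.001]
wrist_force: [-1.2, 2.0, 6.2]
finger_gap: 0.0612
```

```bash
python3 - <<'E'
from h import *
go(.484,-.1185,.024)
im=cams.read_camera('wrist'); cv2.imwrite(f'pics/wrist8.png',im[:,:,::-1])
E
```

```text
tcp [ 0.4858 -0.1177  0.0256] gap 0.0612 t 9.55 yawY deg -50.17 -> tool cm [-0.19 -0.05  0.16]
```

View pics/wrist8.png

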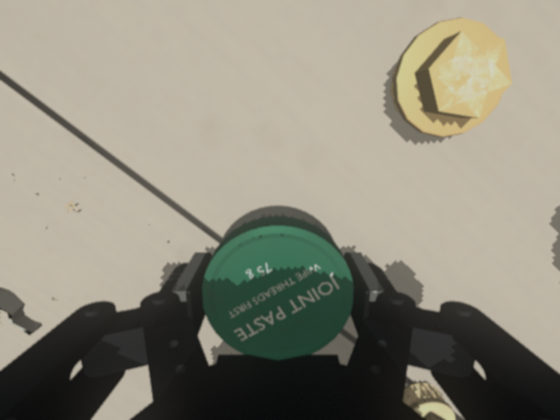

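play_rows --series "40 0 0 -2 0 0 0; 40 0 0 -4 0 0 0; 40 1 -0.7 -2 0 0 0; 40 3.6 -2.65 0 0 0 0; 40 3.6 -2.65 0 0 0 0; 40 3.6 -2.65 0 0 0 0; 40 3.6 -2.65 0 0 0 0; 40 3.6 -2.65 0 0 0 0; 40 3.6 -2.65 0 0 0 0; 40 2.4 -1.8 0 0 0 0; 40 1 -0.8 0 0 0 0; 40 0 0 0 0 0 0"

```text
clock: 11.1
tcp_pos: [0.5618, 0.1966, 0.1044]
orientation: [0.0, 0.94, 0.341, -0.0]
wrist_force: [-0.2, 0.0, -0.8]
finger_gap: 0.0609
```

```bash
python3 - <<'E'
from h import *
go(.5627,.196,.0295)
print(get_state()['joint_pos'].round(2))
im=cams.read_camera('wrist'); cv2.imwrite(f'pics/wrist9.png',im[:,:,::-1])
E
```

```text
tcp [0.5618 0.1966 0.1044] gap 0.0609 t 11.1 yawY deg -50.12 -> tool cm [0.04 0.1  7.49]
[ 0.2   0.43 -0.15  0.99 -0.    2.65]
```

View pics/wrist9.png

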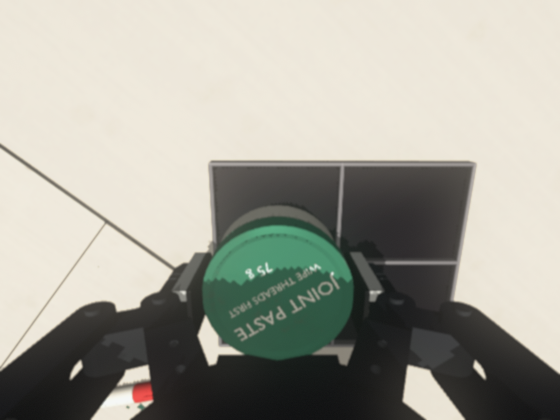

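```bash
python3 - <<'E'
from h import *
c=cams.get_calibration('wrist');s=get_state();M=Rt();t=s['tcp_pos']
for n,p,z in [('topL outer',(210,161),.01),('topR outer',(475,161),.01),('cross',(341,262),.01),('right end mid',(459,263),.01)]:
    q=ray(c,p,z);print(n,q.round(4),((q-t)@M*1000).round(1))
print('tin', ((ray(c,(278,291),t[2]+.0084)-t)@M*1000).round(1))
# spool from wrist6 pose can't; previous grip check
E
```

```text
topL outer [0.5638 0.2557 0.01  ] [ 40.1 -44.6  94.3]
topR outer [0.6783 0.1183 0.01  ] [ 40.1 134.3  94.3]
cross [0.5658 0.1371 0.01  ] [-34.3  47.8  94.4]
right end mid [0.621  0.0695 0.01  ] [-35.1 135.1  94.4]
tin [ 1.7  1.1 -8.4]
```

play_rows --series "40 0.05 0.12 3 0 0 0; 40 0 0 2.5 0 0 0; 40 0 0 1.4 0 0 0; 40 0 0 0.6 0 0 0; 40 0 0 0 0 0 0; 40 0 0 0 0 0 0"

```text
clock: 11.9
tcp_pos: [0.5638, 0.1959, 0.0304]
orientation: [0.0, 0.94, 0.341, 0.001]
wrist_force: [0.7, -0.3, -1.6]
finger_gap: 0.061
```

```bash
python3 - <<'E'
from h import *
go(.5627,.196,.0288); print(get_state()['wrist_force'])
im=cams.read_camera('wrist'); cv2.imwrite(f'pics/wrist10.png',im[:,:,::-1])
E
```

```text
tcp [0.5638 0.1959 0.0304] gap 0.061 t 11.9 yawY deg -50.18 -> tool cm [-0.08 -0.08  0.16]
[ 0.70257657 -0.27767298 -1.57831581]
```

View pics/wrist10.png

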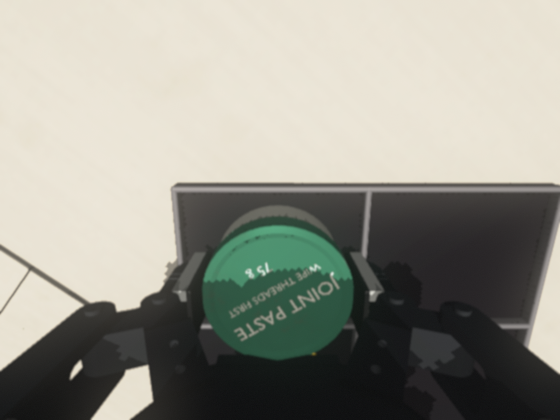

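play_rows --series "40 0 0 0.15 0 0 0; 60 0 0 0 0 0 0; 80 0 0 0 0 0 0; 90 0 0 0 0 0 0; 90 0 0 0 0 0 0; 90 0 0 -2 0 0 0; 90 0 0 -4 0 0 0; 90 0 0 -2 0 0 0; 90 0 0 0 0 0 0"

```text
clock: 13.08
tcp_pos: [0.5645, 0.1961, 0.1097]
orientation: [0.0, 0.94, 0.341, 0.002]
wrist_force: [0.0, 0.4, 0.1]
finger_gap: 0.077
```

```bash
python3 - <<'E'
from h import *
go(.472,-.237,.10)
im=cams.read_camera('wrist'); cv2.imwrite(f'pics/wrist11.png',im[:,:,::-1])
E
```

```text
tcp [0.5645 0.1961 0.1097] gap 0.077 t 13.075 yawY deg -50.17 -> tool cm [-34.85  27.34   0.91]
```

View pics/wrist11.png

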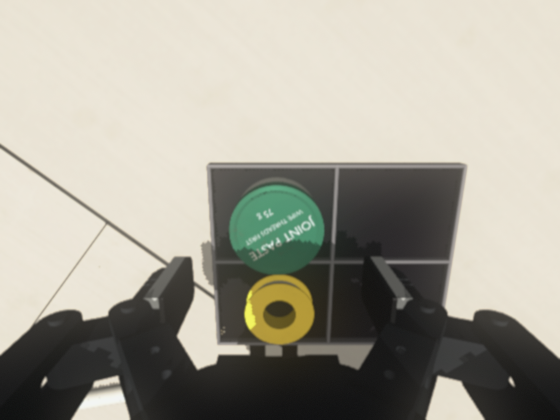

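The tin is in bay 2 and the spool in bay 1. The plug is next, so I'll move over it.

play_rows --series "70 -1.9 1.5 0 0 0 0; 60 -3.8 2.98 0 0 0 0; 50 -3.8 2.98 0 0 0 0; 50 -3.8 2.98 0 0 0 0; 50 -3.8 2.98 0 0 0 0; 50 -3.8 2.98 0 0 0 0; 50 -3.8 2.98 0 0 0 0; 50 -3.8 2.98 0 0 0 0; 50 -3.8 2.98 0 0 0 0; 50 -2.55 2 1 0 0 0; 50 0 0 0 0 0 0; 50 0 0 0 0 0 0"

```text
clock: 14.62
tcp_pos: [0.4697, -0.2364, 0.0969]
orientation: [-0.001, 0.94, 0.341, -0.001]
wrist_force: [-0.1, 0.5, -0.2]
finger_gap: 0.0429
```

```bash
python3 - <<'E'
from h import *
go(.472,-.237,.022)
c=cams.get_calibration('wrist')
im=cams.read_camera('wrist'); cv2.imwrite(f'pics/wrist12.png',im[:,:,::-1])
print(proj(c,[(.472,-.237,.025)]), c)
E
```

```text
tcp [ 0.4697 -0.2364  0.0969] gap 0.0429 t 14.625 yawY deg -50.18 -> tool cm [0.14 0.21 7.49]
[[279.29740148 226.22350961]] {'fx': 321.8424672192406, 'fy': 321.8424672192406, 'cx': 277.4506054708138, 'cy': 207.78715619000388, 'rvec': array([-2.61553309,  1.22427279,  0.17250598]), 'tvec': array([-0.48304295,  0.20756123,  0.28852087])}
```

View pics/wrist12.png

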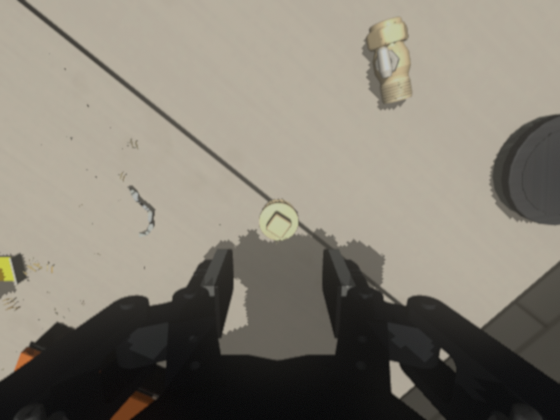

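play_rows --series "50 0.28 0.2 3 0 0 0; 50 0 0 2.5 0 0 0; 50 0 0 1.4 0 0 0; 50 0 0 0.5 0 0 0; 50 0 0 0 0 0 0; 10 0 0 0 0 0 0; 10 0 0 0 0 0 0; 10 0 0 0 0 0 0; 10 0 0 0 0 0 0" --newtons 40

```text
clock: 15.8
tcp_pos: [0.4746, -0.2375, 0.025]
orientation: [0.001, 0.94, 0.341, 0.001]
wrist_force: [-0.3, 0.8, 6.9]
finger_gap: 0.0234
```

```bash
python3 - <<'E'
from h import *
go(.472,-.237,.022)
im=cams.read_camera('wrist'); cv2.imwrite(f'pics/wrist13.png',im[:,:,::-1])
E
```

```text
tcp [ 0.4746 -0.2375  0.025 ] gap 0.0234 t 15.8 yawY deg -50.17 -> tool cm [-0.17 -0.21  0.3 ]
```

View pics/wrist13.png

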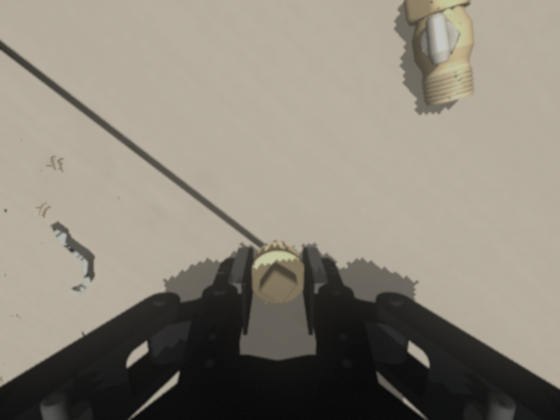

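play_rows --series "10 0 0 -2 0 0 0; 10 0 0 -4 0 0 0; 10 1 -0.7 -2 0 0 0; 10 3.8 -2.6 0 0 0 0; 10 3.8 -2.6 0 0 0 0; 10 3.8 -2.6 0 0 0 0; 10 3.8 -2.6 0 0 0 0; 10 3.8 -2.6 0 0 0 0; 10 3.8 -2.6 0 0 0 0; 10 2.4 -1.5 0 0 0 0; 10 1 -0.7 0 0 0 0; 10 0 0 0 0 0 0"

```text
clock: 17.35
tcp_pos: [0.5642, 0.0793, 0.1038]
orientation: [0.0, 0.94, 0.341, -0.0]
wrist_force: [0.1, -0.3, -1.0]
finger_gap: 0.0236
```

```bash
python3 - <<'E'
from h import *
go(.5655,.080,.029)
im=cams.read_camera('wrist'); cv2.imwrite(f'pics/wrist14.png',im[:,:,::-1])
E
```

```text
tcp [0.5642 0.0793 0.1038] gap 0.0236 t 17.35 yawY deg -50.12 -> tool cm [0.15 0.03 7.48]
```

View pics/wrist14.png

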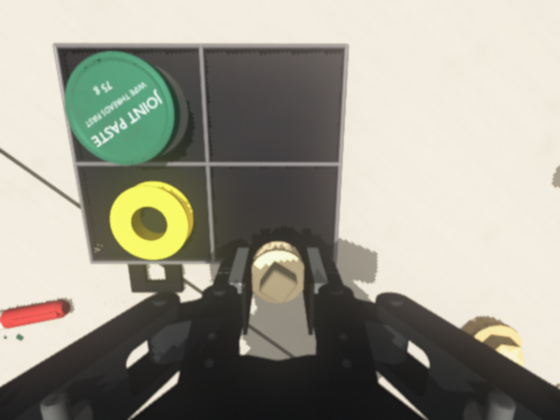

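```bash
python3 - <<'E'
from h import *
c=cams.get_calibration('wrist');s=get_state();M=Rt();t=s['tcp_pos']
for n,p,z in [('topL',(55,45),.01),('topR outer',(348,45),.01),('cross',(208,163),.01),('right mid outer',(343,163),.01),('spool',(151,220),.019),('tin',(119,108),.037)]:
    q=ray(c,p,z);print(n,q.round(4),((q-t)@M*1000).round(1))
E
```

```text
topL [0.5627 0.2538 0.01  ] [ 111.2 -135.4   93.7]
topR outer [0.6777 0.1159 0.01  ] [111.2  44.1  93.7]
cross [0.5644 0.1388 0.01  ] [ 38.9 -46.   93.8]
right mid outer [0.6227 0.0688 0.01  ] [38.8 45.1 93.8]
spool [0.5107 0.1448 0.019 ] [  1.4 -85.   84.8]
tin [0.5639 0.1937 0.037 ] [ 73.6 -88.5  66.7]
```

play_rows --series "10 0.15 -0.1 3 0 0 0; 10 0 0 2.5 0 0 0; 10 0 0 1.3 0 0 0; 10 0 0 0.7 0 0 0; 10 0 0 0 0 0 0; 10 0 0 0.1 0 0 0; 10 0 0 0 0 0 0"

```text
clock: 18.27
tcp_pos: [0.5653, 0.081, 0.0286]
orientation: [0.0, 0.94, 0.341, 0.0]
wrist_force: [0.1, -0.1, -1.2]
finger_gap: 0.0235
```

```bash
python3 - <<'E'
from h import *
go(.5655,.080,.028); print(get_state()['wrist_force'])
im=cams.read_camera('wrist'); cv2.imwrite(f'pics/wrist15.png',im[:,:,::-1])
E
```

```text
tcp [0.5653 0.081  0.0286] gap 0.0235 t 18.275 yawY deg -50.16 -> tool cm [-0.05  0.09  0.06]
[ 0.09860871 -0.08159733 -1.20306036]
```

View pics/wrist15.png

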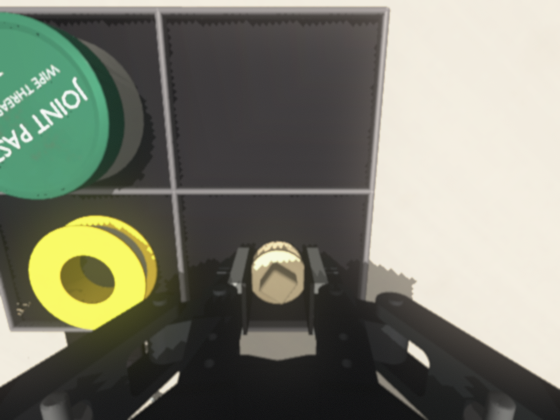

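play_rows --series "10 0 0 0.1 0 0 0; 25 0 0 0 0 0 0; 35 0 0 0 0 0 0; 42 0 0 0 0 0 0; 42 0 0 0 0 0 0; 42 0 0 -2 0 0 0; 42 0 0 -4 0 0 0; 42 0 0 -2 0 0 0; 42 0 0 0 0 0 0"

```text
clock: 19.45
tcp_pos: [0.5663, 0.0809, 0.1086]
orientation: [0.001, 0.94, 0.341, 0.002]
wrist_force: [0.1, -1.4, 0.1]
finger_gap: 0.0359
```

```bash
python3 - <<'E'
from h import *
go(.588,-.223,.11)
im=cams.read_camera('wrist'); cv2.imwrite(f'pics/wrist16.png',im[:,:,::-1])
E
```

```text
tcp [0.5663 0.0809 0.1086] gap 0.0359 t 19.45 yawY deg -50.17 -> tool cm [-17.8   24.73  -0.13]
```

View pics/wrist16.png

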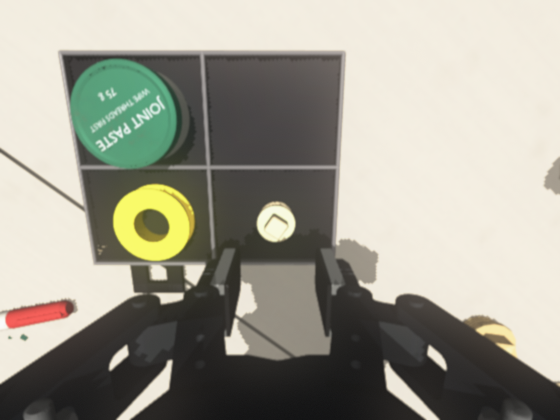

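play_rows --series "50 -1.5 2 0 0 0 0; 50 -2.9 4 0 0 0 0; 50 -2.9 4 0 0 0 0; 50 -2.9 4 0 0 0 0; 50 -2.9 4 0 0 0 0; 50 -2.9 4 0 0 0 0; 50 -1.8 2.7 0 0 0 0; 50 0 0 0 0 0 0; 50 0 0 0 0 0 0"

```text
clock: 20.62
tcp_pos: [0.5854, -0.222, 0.1054]
orientation: [-0.001, 0.94, 0.341, -0.001]
wrist_force: [-0.0, 0.4, -0.2]
finger_gap: 0.0429
```

```bash
python3 - <<'E'
from h import *
go(.588,-.223,.023)
c=cams.get_calibration('wrist')
im=cams.read_camera('wrist')[:,:,::-1]; cv2.imwrite(f'pics/wrist17.png',im)
cv2.imwrite('pics/c17.png',cv2.resize(im[150:280,210:350],None,fx=4.5,fy=4.5,interpolation=cv2.INTER_CUBIC))
E
```

```text
tcp [ 0.5854 -0.222   0.1054] gap 0.0429 t 20.625 yawY deg -50.18 -> tool cm [0.14 0.27 8.24]
```

View pics/wrist17.png

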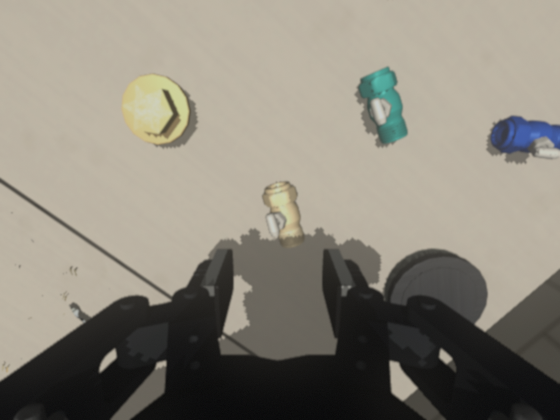

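View pics/c17.png

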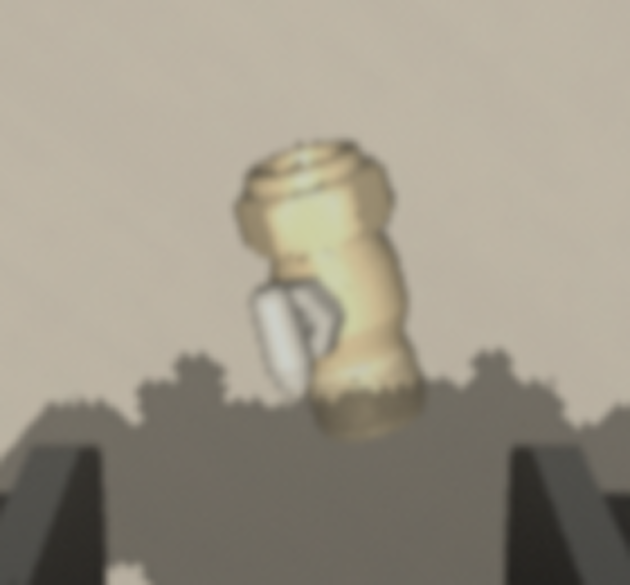

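```bash
python3 - <<'E'
from h import *
c=cams.get_calibration('wrist');s=get_state();M=Rt();t=s['tcp_pos']
Q=[]
for n,p,z in [('nut',(280,193.3),.012),('thread',(292.2,238.5),.012),('mid',(287,219.5),.012),('ballL',(271,216),.012),('ballR',(299.5,216),.012)]:
    q=ray(c,p,z);l=(q-t)@M*1000;Q.append(l);print(n,q.round(4),l.round(1))
d=Q[1]-Q[0]; print(np.degrees(np.arctan2(d[1],-d[0])),np.hypot(d[0],d[1]))
E
```

```text
nut [ 0.6008 -0.212   0.012 ] [17.9  2.7 93.8]
thread [ 0.5809 -0.2402  0.012 ] [-15.6  11.5  93.8]
mid [ 0.5894 -0.228   0.012 ] [-1.2  7.7 93.8]
ballL [ 0.5841 -0.2177  0.012 ] [ 1.4 -3.7 93.8]
ballR [ 0.597  -0.2331  0.012 ] [ 1.4 16.5 93.8]
14.849146138757796 34.56297343491967
```

play_rows --series "50 0.05 0.7 0 0 0 0; 50 0 0 0 0 0 -6.5; 50 0 0 3 0 0 -6.5; 50 0 0 2.2 0 0 0; 50 0 0 0 0 0 0"

```text
clock: 21.3
tcp_pos: [0.5902, -0.2264, 0.0532]
orientation: [-0.002, 0.895, 0.445, -0.001]
wrist_force: [-0.2, 0.1, 0.2]
finger_gap: 0.0425
```

```bash
python3 - <<'E'
from h import *
go(.5908,-.2265,.021)
im=cams.read_camera('wrist')[:,:,::-1]; cv2.imwrite(f'pics/wrist18.png',im)
E
```

```text
tcp [ 0.5902 -0.2264  0.0532] gap 0.0425 t 21.3 yawY deg -37.1 -> tool cm [0.03 0.07 3.22]
```

View pics/wrist18.png

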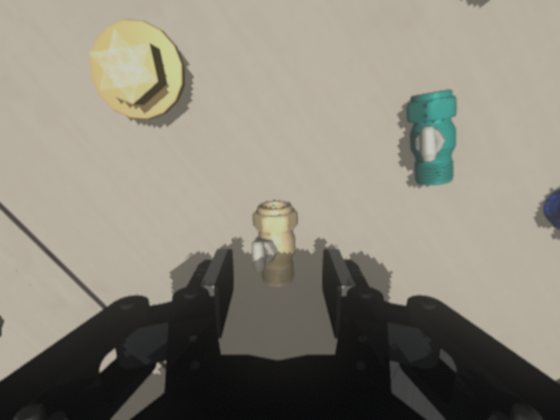

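Aligned with the tap's axis and centred; descend and grip.

play_rows --series "50 0.05 0 1.5 0 0 0; 50 0 0 1.3 0 0 0; 50 0 0 0.5 0 0 0; 50 0 0 0 0 0 0; 5 0 0 0 0 0 0; 5 0 0 0 0 0 0; 5 0 0 0 0 0 0; 5 0 0 0 0 0 0; 5 0 0 0 0 0 0" --newtons 40

```text
clock: 22.48
tcp_pos: [0.5919, -0.2276, 0.0225]
orientation: [0.0, 0.896, 0.445, 0.0]
wrist_force: [-0.7, -1.0, 3.7]
finger_gap: 0.0195
```

```bash
python3 - <<'E'
from h import *
go(.5908,-.2265,.021)
im=cams.read_camera('wrist')[:,:,::-1]; cv2.imwrite('pics/c19.png',cv2.resize(im[180:330,180:380],None,fx=4,fy=4,interpolation=cv2.INTER_CUBIC))
E
```

```text
tcp [ 0.5919 -0.2276  0.0225] gap 0.0195 t 22.475 yawY deg -37.17 -> tool cm [ 0.02 -0.16  0.15]
```

View pics/c19.png

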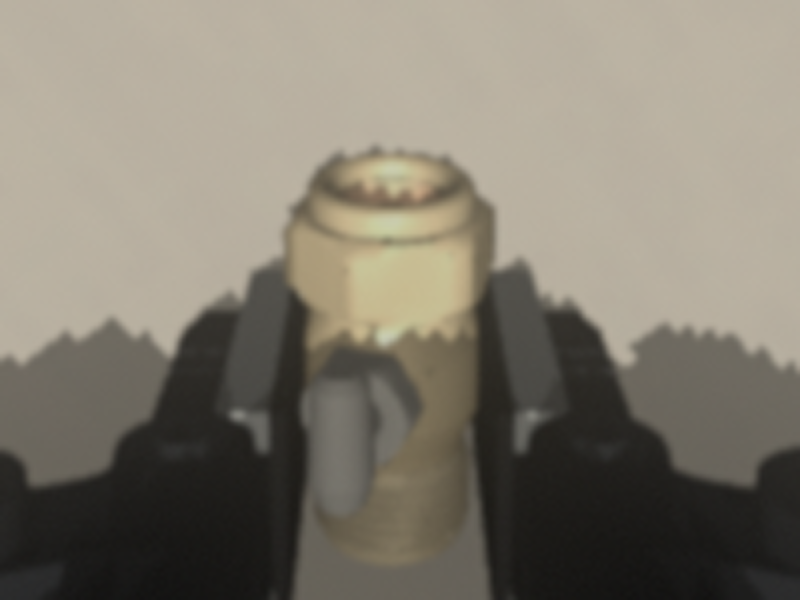

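play_rows --series "5 0 0 -2 0 0 0; 5 0 0 -4 0 0 0; 5 0.9 -0.6 -2.5 0 0 0; 5 3.8 -2.4 0 0 0 0; 5 3.8 -2.4 0 0 0 0; 5 3.8 -2.4 0 0 0 0; 5 3.8 -2.4 0 0 0 0; 5 3.8 -2.4 0 0 0 0; 5 3.8 -2.4 0 0 0 0; 5 3.8 -2.4 0 0 0 0; 5 2.3 -1.5 0 0 0 0; 5 0 0 0 0 0 0"

```text
clock: 24.02
tcp_pos: [0.6204, 0.1264, 0.1063]
orientation: [-0.0, 0.895, 0.446, -0.0]
wrist_force: [0.1, -0.6, -0.7]
finger_gap: 0.0196
```

```bash
python3 - <<'E'
from h import *
go(.621,.1276,.027)
im=cams.read_camera('wrist')[:,:,::-1]; cv2.imwrite(f'pics/wrist20.png',im)
E
```

```text
tcp [0.6204 0.1264 0.1063] gap 0.0196 t 24.025 yawY deg -36.97 -> tool cm [ 0.13 -0.01  7.93]
```

View pics/wrist20.png

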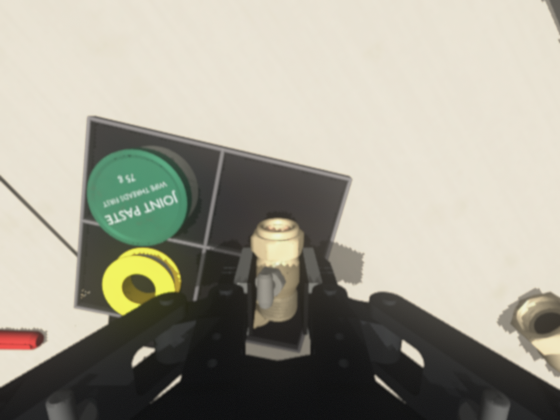

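play_rows --series "5 0.1 0 3 0 0 0; 5 0 0 2.5 0 0 0; 5 0 0 1.6 0 0 0; 5 0 0 0.8 0 0 0; 5 0 0 0 0 0 0; 5 0 0 0 0 0 0"

```text
clock: 24.82
tcp_pos: [0.6224, 0.125, 0.0289]
orientation: [0.0, 0.896, 0.445, 0.001]
wrist_force: [0.7, 1.3, -0.5]
finger_gap: 0.0192
```

```bash
python3 - <<'E'
from h import *
go(.621,.1276,.0265); print(get_state()['wrist_force'])
im=cams.read_camera('wrist')[:,:,::-1]; cv2.imwrite(f'pics/wrist21.png',im)
E
```

```text
tcp [0.6224 0.125  0.0289] gap 0.0192 t 24.825 yawY deg -37.18 -> tool cm [ 0.13 -0.27  0.24]
[ 0.68802963  1.29109335 -0.45242274]
```

View pics/wrist21.png

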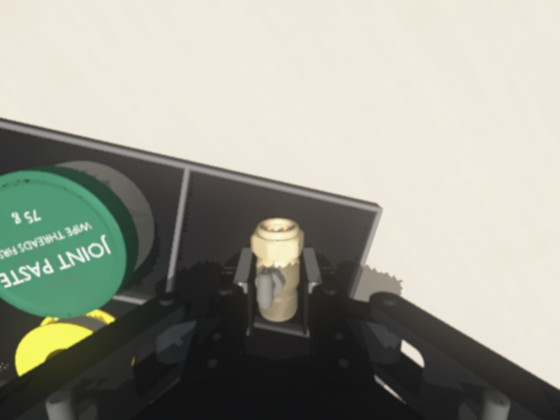

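play_rows --series "5 0.1 -0.2 0.15 0 0 0; 5 0 0 0.1 0 0 0; 5 0 0 0 0 0 0; 26 0 0 0 0 0 0; 32 0 0 0 0 0 0; 42 0 0 0 0 0 0; 42 0 0 0 0 0 0; 42 0 0 -2 0 0 0; 42 0 0 -4 0 0 0; 42 0 0 -4 0 0 0; 42 -2 0 -4 0 0 0; 42 0 0 0 0 0 0"

```text
clock: 26.38
tcp_pos: [0.6103, 0.1106, 0.1697]
orientation: [0.001, 0.896, 0.444, 0.003]
wrist_force: [0.6, -0.2, -0.4]
finger_gap: 0.0364
```

```bash
python3 - <<'E'
from h import *
print(get_state()['wrist_force'],get_state()['tcp_pos'])
c=cams.get_calibration('wrist')
im=cams.read_camera('wrist')[:,:,::-1]; cv2.imwrite(f'pics/wrist22.png',im)
np.save('cw.npy',c,allow_pickle=True)
E
```

```text
[ 0.55068842 -0.21210069 -0.38226167] [0.61031878 0.1105545  0.16967032]
```

View pics/wrist22.png

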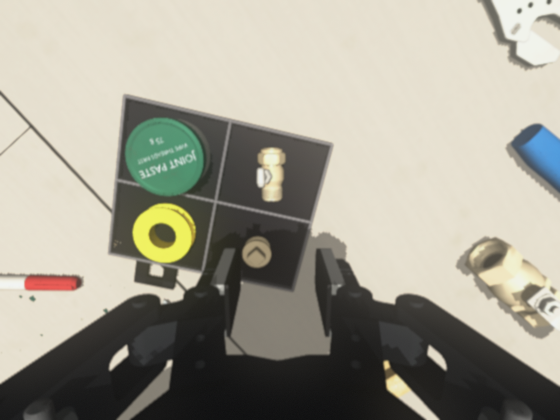

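```bash
python3 - <<'E'
from h import *
c=np.load('cw.npy',allow_pickle=True).item()
P=np.array([ray(c,p,.010)[:2] for p in [(110,253),(125,96),(332,144),(293,290)]])
L=np.array([(74.5,-91.5),(-74.5,-91.5),(-74.5,91.5),(74.5,91.5)])/1000
Pc=P-P.mean(0);H=L.T@Pc;a=np.arctan2(H[0,1]-H[1,0],H[0,0]+H[1,1])
Rm=np.array([[np.cos(a),-np.sin(a)],[np.sin(a),np.cos(a)]])
print(P.mean(0),a,'res',np.abs(L@Rm.T-Pc).max())
for n,p,z in [('spool',(164,233),.019),('tin',(165,156),.037),('tap',(270,176),.015),('plug',(256,253),.026)]:
    print(n,((ray(c,p,z)[:2]-P.mean(0))@Rm*1000).round(1))
im=cams.read_camera('top')[:,:,::-1]; cv2.imwrite('pics/top2.png',im)
E
```

```text
[0.5648307  0.13975587] -2.4438832260659398 res 0.0032836634716223445
spool [ 37.  -39.5]
tin [-35.2 -42.1]
tap [-34.1  42.6]
plug [34.9 45.2]
```

View pics/top2.png

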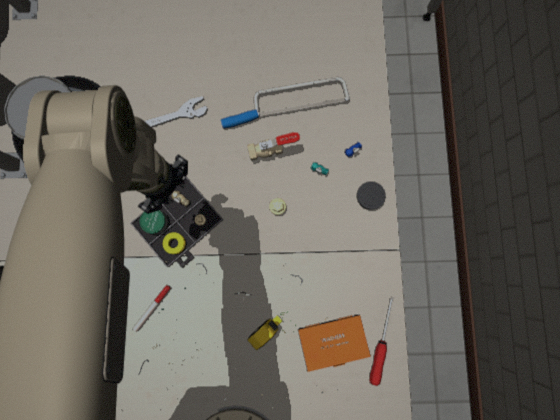

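All four parts measure within 6 mm of their bay middles. In the top view the hex plug (278,207), flat tin (371,195) and valve (270,148) haven't moved. The robot is clear, so I'm handing in.

```bash
python3 - <<'E'
from workcell import workorder, get_state
print(get_state()['clock']); print(workorder.hand_in())
E
```

```text
26.475
the job is handed in; nothing more can be done
None
```

I placed the four parts in the tray and handed the job in at about 26 s of the 106 s allowed; the hand-in gave no verdict.

My last check was one wrist-camera image, good to about 3 mm. Positions below are in the tray frame, in mm:

| Bay | Part | Measured (x, y) | Bay middle (x, y) |
|---|---|---|---|
| 1 (tab) | spool | (37.0, -39.5) | (36.5, -45) |
| 2 | paste tin | (-35.2, -42.1) | (-36.5, -45) |
| 3 | service tap | (-34.1, 42.6) | (-36.5, 45) |
| 4 | square-headed plug | (34.9, 45.2) | (36.5, 45) |

- **Resting state:** I judged by eye from the pictures that the parts rest flat on the bay floors and that the tap's lever still points up with its lean. I measured neither heights nor tilt.
- **Left alone:** In the last top view the hexagon plug, shallow tin, valve and the teal and blue tap look-alikes are at the same pixels as at the start. The gripper was clear of everything.
- **Disagreements:** The finger gap read 3 to 5 mm below the nominal width when gripping the spool and the plug. While the fingers closed, the arm was pushed up 2 to 4 mm. All grips held, and I set each placing height from the height measured at the grip.

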